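# Lock the kitchen press with its linch pin

## Robot

A 7-joint arm with a two-finger parallel gripper is mounted at the origin on a cart in front of the work surface, level with it; the furniture and walls round the work are solid. World frame = base frame: x ahead of the robot, y to its left, z up, the work surface at z = 0. Lengths are in mm, angles in rad, forces in N, time in s.
With the tool pointing down it reaches from about 400 to 900 mm from the base axis. Payload 5.5 kg.
Tool frame: the origin (TCP) lies midway between the tips of the shut fingers; the grasp point (between the pads) lies manip.grip_depth behind it (manip.grip_depth is the distance from the TCP to the grasp point, in mm); z points along the fingers, y is the line along which they close (so a half turn about z gives the same grasp; the last joint's range is limited). The gripper opens to 85 mm and grips with 20 to 120 N. Pads are 22 mm wide; open, the fingers measure 114 mm over their backs; the gripper's body (76 mm by 85 mm) begins 54 mm behind the grasp point. The pads swing forward as they close: fully open they stand 13 mm farther back than shut.
Start: joints at [1.532, 0.501, -0.427, 1.55, 0.221, 1.138, -0.21], TCP at [193.239, -620.611, 231.31] pointing down, gripper open.
Joint ranges: [-2.88, 2.88], [-0.31, 2.03], [-1.54, 1.56], [0.2, 2.42], [-1.41, 4.55], [0.19, 2.02], [-2.57, 2.57]. Speed limits (rad/s): [2.57, 2.57, 3.14, 3.14, 3.14, 3.14, 3.14].

## Interface

Orientations are given as a 3x3 rotation matrix whose columns are the frame's x, y, z axes.
In Python, from bench import manip gives the robot as it stands.
- The arm moves only by the shell command python3 -m inch 'ROWS' [FORCE]. ROWS is JSON, a list of rows, each a list of 7 numbers: the closure, from 0 (fully open) to 1 (shut), then the shift along the world's x, y, z in units of 60 mm (1.0 is 60 mm), then the turn, a rotation vector about the world's x, y, z in units of 10 degrees (1.0 is 10 degrees). A call has 1 to 20 rows; each row is the pose to reach, as a shift and turn from the pose commanded when the call began; what a row does not reach only later rows make up. A row lasts 1/8 s, in which the tool goes at most 62.5 mm and 10.7 degrees, less where a joint would pass 70% of its speed; a pose out of reach is approached as far as the arm can. A call with a gripper value outside its range is refused whole. The fingers move at their own pace and stop on an object; FORCE is the grip in N (left out, the last holds). Time passes only in rows, so rows that repeat a pose let the fingers close. It gives the time, the measured TCP pose, the force, the opening and the grip force at its end, in the units of the state.
- manip.get_state(): the state, without advancing time (a new reading comes with each control period).
- manip.snapshot(name): name is "scene" or "top" or "wrist"; returns a dict with "color" (400x640x3 uint8, red, green, blue), "K" (3x3 intrinsics, pixels), "origin" and "attitude" of the camera in the world; the wrist camera has in their place "hand_eye" (4x4, takes a point from camera to tool coordinates, whose origin is the TCP and whose axes are the flange's). Camera axes: x right, y down, z forward; pixel columns grow to the right and rows downward; lengths in mm; the calibration is good to about 2 mm. A picture is of the moment at which its call begins: read the wrist's pose just before it. There is no depth.
- manip.job_done(): hands the job in; it is judged then, once.
The state is a dict: "time": time; "qpos": joint angles; "joint_vel": joint speeds; "effort": joint torques, N m; "ee_pos": TCP position; "ee_rot": TCP orientation; "force": force on the tool from outside, world axes, zero at the start; "torque": the same for the moment, N m; "grip_width": opening from 0.0 (shut) to 1.0 (fully open); "finger_force": force on a finger pad.
Only numpy, scipy, OpenCV 4.12 (cv2) and the standard library are available. Lean on these libraries where they do the work, as an engineer would, in place of code of your own. Each camera call takes 0.05 s, during which the arm holds its last target. There are 200 camera calls.

## Task

The tofu press on the worktop has been filled and its strap stands open: push the strap fully down over the eye bar (which may lean a little to one side), push the linch pin through the eye from the robot's side until its head is fully home, and flip the sprung ring over the pin's end so that it snaps shut. Feel your way gently, without forcing or jamming the pin, and leave the mug, the salt shaker and the tomato where they are.

Things in the scene. Friction and masses are not known exactly. Their poses are not given: they have to be found in the camera images.
- press: Fixed steel tofu press: base plate 120 x 240 x 18 high, slotted box mould 104 x 108 centred at y +80, strap pivot (axis x, height 86) at y +165. Origin at worktop height under the eye bar; x points away from the robot's side, y along the strap towards its pivot, z up. All mm, in the press's frame.
- eye (a point): Nominal centre of the eye, 100 above the worktop, axes as the press. The eye bar is hinged at its foot (axis x, height 24) and stands stiffly up to 8 degrees off upright, not measured: the real hole lies up to 11 mm to either side in y; a push over some 4 N sideways moves it. Eye: disc 28 dia, 16 thick in x (faces at x -8 and +8), hole 11.5 dia along x; do not slip by beside it.
- strap (a joint): Angle of the strap, rad: 0 fully down on its stop, grows as its knob end rises. Its pivot is stiff, so it stays where it is left (about 2 N at the knob pushes it down). Down, its slotted end plate (x -53 to +30, 84 in y, top face 89 above the worktop) lies round the eye bar, and the eye stands out 25 above it.
- knob_top (a point): Top of the round wooden knob (28 dia, 27 high) at the free end of the strap, 240 mm from the pivot axis and 30 above the pivot's level when the strap is down (then at press x 0, y -75, height 116). Moves with the strap.
- linch_pin: Loose steel linch pin, about 0.1 kg. Origin on the pin's axis at the front face of the head; x along the shank to its tip. Shank 10 dia, 46 long, last 3 mm tapered to 7 dia; head 20 long (x -20 to 0), 18 x 18 square. It lies on the worktop on its head, axis 9 above it, z up. The head rides 2 above the down strap and so can roll little.
- pin_tip (a point): End of the shank, 46 mm from the head along the pin's x. With the head home against the eye it lies 38 mm past eye in x.
- ring (a joint): Angle of the wire ring about its hinge across the head (pin y, at pin x -8), rad: 0 open, standing straight up from the head; 1.57 shut, lying level round the eye and in front of the tip. An over-centre spring holds it at either end; pushed at the bow from behind, with about 2 N, it snaps shut by itself once past 0.8.
- ring_bow (a point): Outermost point of the ring's wire (wire 4 dia, ring 64 mm over all), 58 mm from the ring's hinge: straight above the head when open, just past the pin's tip when shut.
- mug_b: White mug with a handle, 83 x 116 x 94, bystander behind the work on the right; origin under its middle.
- salt_shaker: Glass salt shaker with a grey cap, 44 dia, 90 high, bystander behind the work; origin under its middle.
- tomato: Red tomato, 70 dia, bystander on the left; origin under its middle.

How it is judged (in metres and radians):
On the way, in this order (a step that is already met when the one before it is completed fails the run):
1. the strap is fully down over the eye bar (value of joint strap below 0.02 rad), for 0.2 s.
2. the pin is through the eye, head home (x of pin_tip in the frame of eye between 0.0345 and 0.0425 m and y of pin_tip in the frame of eye between -0.017 and 0.017 m and z of pin_tip in the frame of eye between -0.009 and 0.009 m), for 0.2 s.
At the end, for the whole second after the job is handed in: The strap is down (joint under 0.02 rad), the pin is through the eye with its head within 3.5 mm of the eye's face (tip 34.5 to 42.5 mm past the eye's middle, within 17 mm sideways and 9 mm in height of the nominal axis), the ring is shut (over 1.45 rad), and the pin is at rest (all of step 2 and value of joint strap below 0.02 rad and value of joint ring above 1.45 rad and linear speed of linch_pin below 0.02 m/s); the robot touches nothing.
It fails at once if the pin is forced against the press with more than 35 N (contact force between linch_pin and press above 35 N).
It fails at once if the robot presses on the press with more than 40 N (contact force between any of the fingers, the arm and press above 40 N).
It fails at once if the mug, the salt shaker or the tomato is moved by more than 20 mm (distance of any of mug_b, salt_shaker, tomato from where it was at the start of the episode above 0.02 m).
It also fails if it takes over 72 s, if anything falls off the work surface, if the arm or the gripper's body presses on something with over 40 N, if the wrist force passes 120 N, or if a joint passes its speed limit or range.

## Working session

There is one attempt and no reset: what is moved stays moved. The work goes in short steps, Python scripts to look and compute and a shell command to move; the robot and the scene stay as the last step left them, time stands still between calls to the robot, and variables do not carry over. Pictures are saved under pics/ and viewed, at most 10 in all, crops included, and the job is handed in when it is done.

```bash
mkdir -p pics; ls; cat > h.py <<'E'
import numpy as np, cv2
from bench import manip
def snap(n,f=None):
    st=manip.get_state(); s=manip.snapshot(n); s=dict(s)
    if n=="wrist":
        T=np.eye(4);T[:3,:3]=st["ee_rot"];T[:3,3]=st["ee_pos"]
        M=T@np.array(s["hand_eye"]); s["attitude"]=M[:3,:3]; s["origin"]=M[:3,3]
    if f: cv2.imwrite("pics/"+f,s["color"][:,:,::-1])
    return s
def ray(s,u,v):
    d=np.linalg.inv(s["K"])@[u,v,1.]; d=np.array(s["attitude"])@d
    return np.array(s["origin"]),d/np.linalg.norm(d)
def onz(s,u,v,z):
    o,d=ray(s,u,v); return o+d*(z-o[2])/d[2]
def proj(s,p):
    q=np.array(s["attitude"]).T@(np.array(p)-s["origin"]); q=np.array(s["K"])@q; return q[:2]/q[2]
def tri(*rs):
    A=0;b=0
    for o,d in rs:
        P=np.eye(3)-np.outer(d,d);A=A+P;b=b+P@o
    return np.linalg.solve(A,b)
E
python3 - <<'E'
from h import *
a=snap("scene","scene0.png");b=snap("top","top0.png")
for s in (a,b): print(np.round(s["origin"]),np.round(s["attitude"],3).tolist(),np.round(s["K"],1).tolist())
s=manip.get_state();print(s["ee_rot"],manip.grip_depth,s["force"],s["time"])
E
```

```text
pics
[ 178.  823. 1024.] [[-0.906, -0.315, 0.283], [-0.423, 0.673, -0.607], [0.001, -0.669, -0.743]] [[444.6, 0.0, 317.8], [0.0, 444.6, 198.5], [0.0, 0.0, 1.0]]
[ 310.   47. 1322.] [[-0.026, -0.979, 0.2], [-1.0, 0.027, -0.002], [-0.003, -0.2, -0.98]] [[462.5, 0.0, 319.5], [0.0, 462.5, 199.9], [0.0, 0.0, 1.0]]
[[ 9.54780657e-01  2.97310800e-01 -4.31446606e-04]
 [ 2.97311099e-01 -9.54779158e-01  1.69401920e-03]
 [ 9.17139763e-05 -1.74569063e-03 -9.99998472e-01]] 18.700000000000003 [-0.29099148  0.45091302  0.63701246] 0.1
```

View pics/scene0.png

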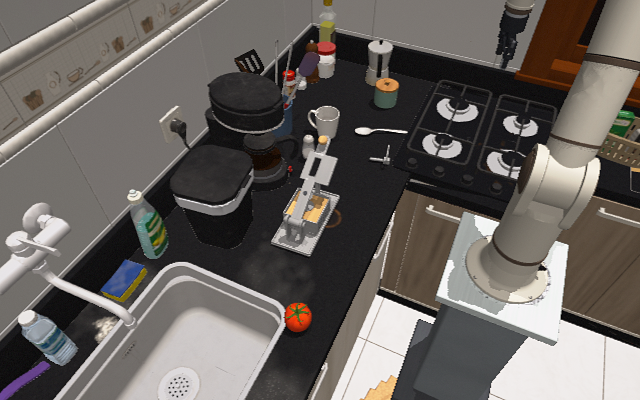

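View pics/top0.png

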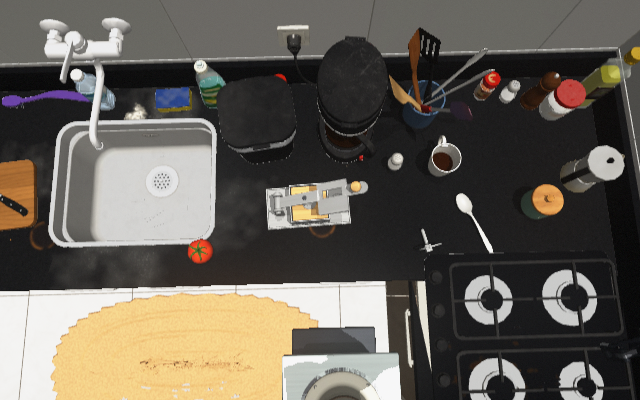

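```bash
python3 - <<'E'
import cv2,numpy as np
a=cv2.imread("pics/scene0.png");b=cv2.imread("pics/top0.png")
A=cv2.resize(a[130:260,260:400],None,fx=4,fy=4,interpolation=2)[:, :400*2]
B=cv2.resize(b[170:235,258:373],None,fx=4.5,fy=4.5,interpolation=2)
C=cv2.resize(b[220:260,410:450],None,fx=6,fy=6,interpolation=2)
im=np.zeros((600,800,3),np.uint8)
im[:293,:518]=B[:293,:518]; im[:240,540:780]=C
im[300:600,:]=cv2.resize(a[130:256,260:400],(333,300),interpolation=2)[:, :].repeat(1,1) if 0 else 0
D=cv2.resize(a[142:220,280:400],None,fx=3.8,fy=3.8,interpolation=2);im[300:300+min(300,D.shape[0]),:D.shape[1]]=D[:300]
cv2.imwrite("pics/c0.png",im)
E
```

```text
Traceback (most recent call last):
ValueError: could not broadcast input array from shape (292,518,3) into shape (293,518,3)
```

```bash
python3 - <<'E'
import cv2,numpy as np
a=cv2.imread("pics/scene0.png");b=cv2.imread("pics/top0.png")
im=np.zeros((600,800,3),np.uint8)
def put(src,x0,y0,w,h,k,X,Y):
    im[Y:Y+h*k,X:X+w*k]=cv2.resize(src[y0:y0+h,x0:x0+w],(w*k,h*k),interpolation=2)
put(b,260,172,115,62,4,0,0)
put(b,410,222,50,40,6,480,0)
put(a,265,145,80,110,3,0,260)
put(a,362,140,40,30,6,480,300)
cv2.imwrite("pics/c0.png",im)
E
```

```text
(no output)
```

View pics/c0.png

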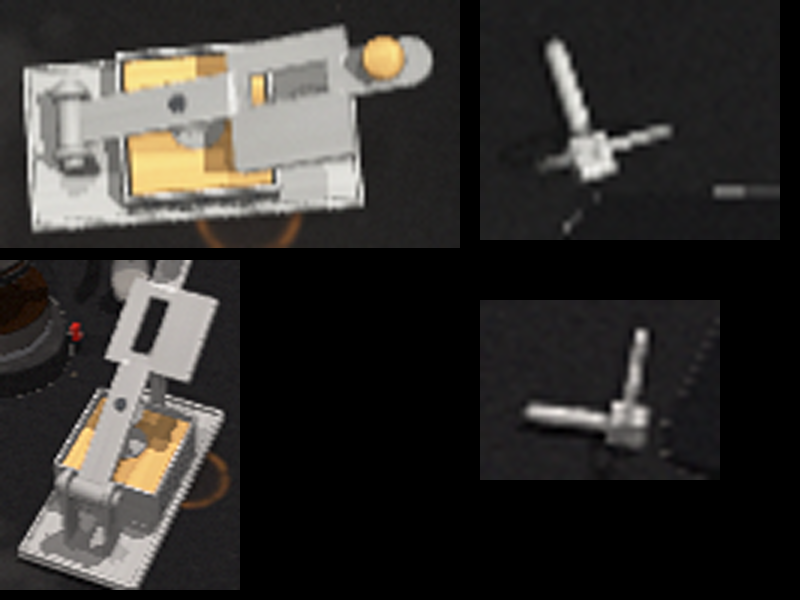

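```bash
cat > p.py <<'E'
from h import *
a=snap("scene");b=snap("top")
print("base corners",[np.round(onz(b,u,v,18)) .tolist() for u,v in [(266.2,188.2),(268.8,229.5),(350.6,223.8)]])
print("mould top",[np.round(onz(b,u,v,z)).tolist() for z in (60,) for u,v in [(289,185),(291.5,221)]])
print("knob",tri(ray(a,323,140),ray(b,355.7,186)))
print("pin tip",onz(b,410+553/6,222+42/6,9),"head back",onz(b,410+600/6,222+178/6,9))
print("pin tip sc",onz(a,362+(527-480)/6,140+(410-300)/6,9),"head top c",onz(a,362+(630-480)/6,140+(413-300)/6,18),onz(b,410+(593)/6-80+0,222+155/6,18))
print("bow?",tri(ray(a,362+(641-480)/6,140+33/6),ray(b,410+(665-480)/6,222+130/6)))
for n,s,(x0,y0,w,h) in (("s",a,(270,110,80,60)),("t",b,(330,170,50,40))):
    hsv=cv2.cvtColor(s["color"][y0:y0+h,x0:x0+w],cv2.COLOR_RGB2HSV)
    m=((hsv[...,0]>8)&(hsv[...,0]<28)&(hsv[...,1]>90)&(hsv[...,2]>90)).astype(np.uint8)
    N,_,st,c=cv2.connectedComponentsWithStats(m)
    print(n,[(st[i].tolist(),(c[i]+[x0,y0]).round(1).tolist()) for i in range(1,N) if st[i,4]>8])
E
python3 p.py
```

```text
base corners [[616.0, 198.0, 18.0], [495.0, 191.0, 18.0], [505.0, -42.0, 18.0]]
mould top [[613.0, 129.0, 60.0], [511.0, 123.0, 60.0]]
knob [568.27154959 -45.56257453 211.73849513]
pin tip [ 479.6668916  -475.02754051    9.        ] head back [ 414.6068447 -490.34474      9.       ]
pin tip sc [ 482.89603319 -243.56920422    9.        ] head top c [ 427.8341664  -255.93446779   18.        ] [ 430.74013361 -259.64718412   18.        ]
bow? [ 437.15802843 -286.43742916   48.98397511]
s [([48, 25, 10, 10, 72], [322.2, 139.7])]
t [([20, 11, 11, 11, 93], [355.3, 186.0])]
```

```bash
python3 -m inch '[[1,1,1.5,0.3,0,0,0],[1,1.6,2.5,0.3,0,0,0],[1,2.1,3.3,0.3,0,0,0],[1,2.6,4.1,0.3,0,0,0],[1,3.1,4.9,0.3,0,0,0],[1,3.6,5.7,0.3,0,0,0],[1,4.1,6.5,0.3,0,0,0],[1,4.7,7.3,0.3,0,0,0],[1,5.2,8.1,0.3,0,0,0],[1,5.8,8.9,0.3,0,0,0],[1,6.2,9.5,0.3,0,0,0],[1,6.23,9.58,0.3,0,0,0],[1,6.23,9.58,0.3,0,0,0]]' 40
cat > q.py <<'E'
from h import *
b=snap("top")
print("tip",onz(b,422.2,229,9),"back",onz(b,430,251.7,9),"headtop",onz(b,410+113/6,222+150/6,18))
print(proj(b,[566,-46,220]))
E
python3 q.py
```

```text
time: 1.82
ee_pos: [566.6, -45.7, 248.9]
ee_rot: [[0.954, 0.298, -0.001], [0.298, -0.954, -0.0], [-0.001, -0.0, -1.0]]
force: [-0.9, -0.2, -1.1]
grip_width: 0.0
finger_force: 0.0
tip [ 485.80941694 -246.78677837    9.        ] back [ 420.55914604 -264.25702311    9.        ] headtop [ 433.08286153 -259.8200967    18.        ]
[356.32774392 186.72315885]
```

```bash
python3 -m inch '[[1,0,0,-0.4,0,0,0],[1,0,0,-0.55,0,0,0],[1,0,-0.03,-0.7,0,0,0],[1,0,-0.1,-0.85,0,0,0],[1,0,-0.17,-1.0,0,0,0],[1,0,-0.24,-1.15,0,0,0],[1,0,-0.3,-1.3,0,0,0],[1,0,-0.36,-1.45,0,0,0],[1,0.02,-0.4,-1.6,0,0,0],[1,0.02,-0.44,-1.75,0,0,0],[1,0.02,-0.47,-1.9,0,0,0],[1,0.02,-0.5,-2.0,0,0,0],[1,0.02,-0.51,-2.08,0,0,0],[1,0.02,-0.52,-2.12,0,0,0]]'
```

```text
time: 3.62
ee_pos: [568.1, -76.7, 121.8]
ee_rot: [[0.955, 0.298, -0.0], [0.298, -0.955, 0.0], [-0.0, -0.0, -1.0]]
force: [-1.2, -0.6, 2.2]
grip_width: -0.001
finger_force: 0.7
```

```bash
python3 -m inch '[[1,0,0,-0.03,0,0,0],[1,0,0,-0.06,0,0,0],[1,0,0,-0.08,0,0,0],[1,0,0,-0.1,0,0,0],[1,0,0,-0.1,0,0,0]]'
```

```text
time: 4.25
ee_pos: [568.4, -77.1, 116.1]
ee_rot: [[0.955, 0.297, 0.0], [0.297, -0.955, -0.0], [0.0, 0.0, -1.0]]
force: [0.5, -1.5, 1.2]
grip_width: 0.003
finger_force: 0.2
```

```bash
python3 -m inch '[[1,0,0,-0.02,0,0,0],[1,0,0,-0.04,0,0,0],[1,0,0,-0.06,0,0,0],[1,0,0,-0.06,0,0,0]]'
```

```text
time: 4.75
ee_pos: [568.7, -77.2, 115.3]
ee_rot: [[0.955, 0.297, 0.001], [0.297, -0.955, -0.002], [0.0, 0.002, -1.0]]
force: [-8.7, -0.8, 22.0]
grip_width: 0.003
finger_force: 11.5
```

```bash
python3 -m inch '[[1,0,0,0.6,0,0,0],[1,-0.3,0.3,1.5,0,0,-0.7],[0,-0.6,0.6,2.3,0,0,-1.4],[0,-0.6,0.6,2.3,0,0,-1.4]]'
python3 - <<'E'
from h import *
s=snap("wrist","w1.png");print(np.round(s["origin"]),np.round(s["attitude"],2).tolist(),np.round(s["K"]).tolist(),np.round(s["hand_eye"],2).tolist())
print(proj(s,[564,-2,100]),proj(s,[568,-77,116]))
E
```

```text
time: 5.25
ee_pos: [534.1, -38.6, 254.8]
ee_rot: [[0.998, 0.06, 0.008], [0.06, -0.998, -0.001], [0.008, 0.002, -1.0]]
force: [-0.3, -0.2, 0.5]
grip_width: 0.419
finger_force: 0.0
[600. -35. 397.] [[0.06, -0.96, -0.26], [-1.0, -0.06, -0.02], [0.0, 0.26, -0.97]] [[302.0, 0.0, 324.0], [0.0, 302.0, 199.0], [0.0, 0.0, 1.0]] [[0.0, -0.96, -0.26, 66.65], [1.0, 0.0, -0.0, 0.51], [0.0, -0.26, 0.96, -141.48], [0.0, 0.0, 0.0, 1.0]]
[287.83898377 154.962434  ] [366.88138953 157.50779243]
```

View pics/w1.png

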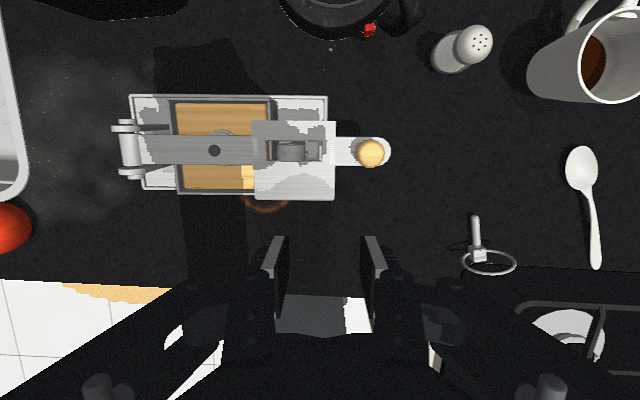

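```bash
cat > r.py <<'E'
from h import *
s=snap("wrist")
im=s["color"]
for n,u,v,z in [("plNR",334.5,199.5,89),("plFR",334.8,121.5,89),("plNL",255,199,89),("baseFL",129.5,95.5,18),("baseFR",327.5,96.5,18),("tip",475,216,9),("headfront",477.5,249,14),("headtop",479.5,256,18),("knob",370.5,153,116),("eyeL",276,152,112),("eyeR",306,152,112)]:
    print(n,np.round(onz(s,u,v,z),1))
o=np.zeros((560,780,3),np.uint8)
o[:,:420]=cv2.resize(im[115:195,250:310],(420,560),interpolation=2)
o[:,440:780]=cv2.resize(im[205:285,455:503],(340,560),interpolation=2)
cv2.imwrite("pics/c1.png",o[...,::-1])
E
python3 r.py
```

```text
plNR [518.1 -52.8  89. ]
plFR [596.9 -47.6  89. ]
plNL [513.6  30.2  89. ]
baseFL [611.4 193.6  18. ]
baseFR [624.4 -39.6  18. ]
tip [ 485.3 -246.7    9. ]
headfront [ 440.1 -256.3   14. ]
headtop [ 431.8 -258.7   18. ]
knob [571.2 -81.2 116. ]
eyeL [566.5   5.8 112. ]
eyeR [568.1 -22.  112. ]
```

View pics/c1.png

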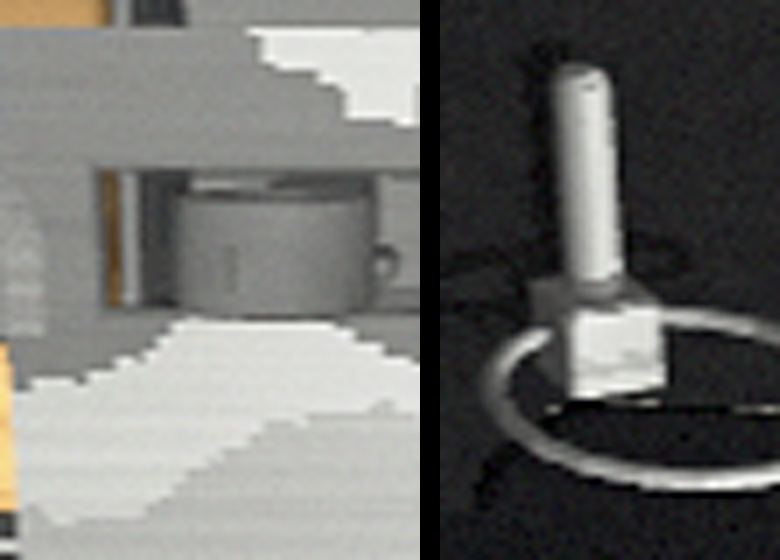

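```bash
python3 -m inch '[[0,-0.4,-0.9,0,0,0,0.3],[0,-0.8,-1.8,0,0,0,0.6],[0,-1.1,-2.7,-0.5,0,0,0.97],[0,-1.33,-3.58,-1.5,0,0,0.97],[0,-1.33,-3.58,-2.0,0,0,0.97],[0,-1.33,-3.58,-2.0,0,0,0.97]]'
cat > s.py <<'E'
from h import *
s=snap("wrist","w2.png")
for p in ([485.3,-246.7,9],[440,-256.5,9],[454,-254,9]): print(proj(s,p).round(1))
o=cv2.resize(s["color"][150:330,230:420],None,fx=3,fy=3,interpolation=2); cv2.imwrite("pics/c2.png",o[...,::-1])
E
python3 s.py
```

```text
time: 6.1
ee_pos: [448.0, -255.6, 125.8]
ee_rot: [[0.975, 0.222, -0.009], [0.222, -0.975, 0.006], [-0.007, -0.008, -1.0]]
force: [0.4, 1.2, 1.1]
grip_width: 0.995
finger_force: 0.0
[324.2 150.6]
[323.6 203.1]
[324.3 187.5]
```

View pics/c2.png

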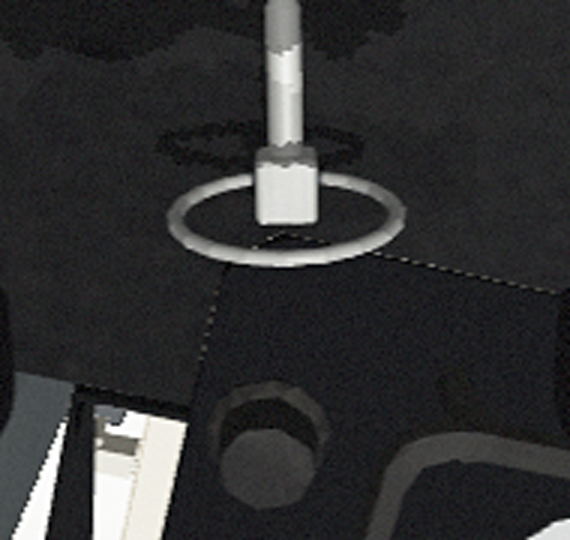

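```bash
python3 -m inch '[[0,0,0,-0.4,0,0,0],[0,0,0,-0.8,0,0,0],[0,0,0,-1.0,0,0,0],[0,0,0,-1.0,0,0,0],[0,0,0,-1.0,0,0,0]]'
```

```text
time: 6.78
ee_pos: [453.6, -255.9, 71.7]
ee_rot: [[0.974, 0.225, 0.002], [0.225, -0.974, -0.001], [0.002, 0.001, -1.0]]
force: [-0.9, 0.2, -0.5]
grip_width: 0.995
finger_force: 0.0
```

```bash
python3 -m inch '[[0,0.02,0.03,-0.4,0,0,0],[0,0.02,0.03,-0.8,0,0,0],[0,0.02,0.03,-1.1,0,0,0],[0,0.02,0.03,-1.15,0,0,0],[0,0.02,0.03,-1.15,0,0,0],[0.4,0.02,0.03,-1.15,0,0,0],[0.7,0.02,0.03,-1.15,0,0,0],[1,0.02,0.03,-1.15,0,0,0],[1,0.02,0.03,-1.15,0,0,0],[1,0.02,0.03,-1.15,0,0,0],[1,0.02,0.03,-1.15,0,0,0],[1,0.02,0.03,-1.15,0,0,0]]' 40
```

```text
time: 8.28
ee_pos: [453.7, -254.1, 1.6]
ee_rot: [[0.974, 0.225, 0.0], [0.225, -0.974, -0.0], [0.0, 0.0, -1.0]]
force: [-0.6, 0.7, 2.0]
grip_width: 0.095
finger_force: 39.4
```

```bash
python3 -m inch '[[1,0,0,0.4,0,0,0],[1,0,0.1,1.0,0,0,0],[1,0,0.5,1.6,0,0,0],[1,0.1,1.0,1.8,0,0,-0.3],[1,0.2,1.6,1.8,0,0,-0.5],[1,0.3,2.2,1.8,0,0,-0.7],[1,0.4,2.8,1.8,0,0,-0.97],[1,0.6,3.4,1.8,0,0,-0.97],[1,0.7,3.9,1.8,0,0,-0.97],[1,0.77,4.05,1.8,0,0,-0.97],[1,0.77,4.05,1.8,0,0,-0.97],[1,0.77,4.05,1.8,0,0,-0.97]]'
cat > t.py <<'E'
from h import *
s=snap("wrist","w3.png");st=manip.get_state()
R=np.array(st["ee_rot"]);t=np.array(st["ee_pos"])
tip=t+R@[32,0,-7.4]
print("tip pred",tip.round(1),proj(s,tip).round(1),"eye pred",proj(s,[565,-7,100]).round(1))
v0=max(0,int(proj(s,tip)[1])-110)
o=cv2.resize(s["color"][v0:v0+150,224:424],None,fx=4,fy=4,interpolation=2)[:600]; cv2.imwrite("pics/c3.png",o[...,::-1]); print(v0)
E
python3 t.py
```

```text
time: 9.78
ee_pos: [499.4, -12.7, 109.2]
ee_rot: [[0.998, 0.055, -0.001], [0.055, -0.998, -0.001], [-0.001, 0.001, -1.0]]
force: [-0.1, -0.3, -1.0]
grip_width: 0.095
finger_force: 39.3
tip pred [531.4 -11.  116.6] [323.2 195.4] eye pred [318.9 118.8]
85
```

View pics/c3.png

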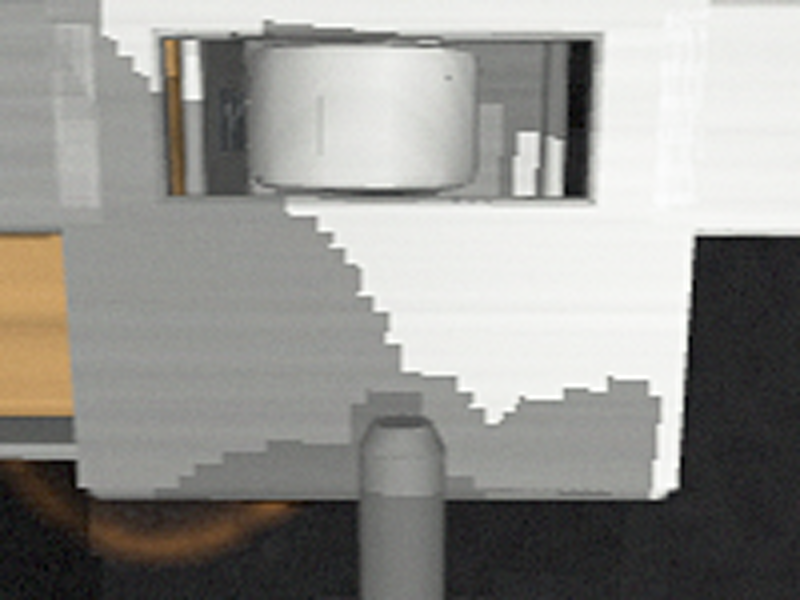

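```bash
python3 -m inch '[[1,0,0.04,-0.1,0,0,0],[1,0,0.08,-0.2,0,0,0],[1,0,0.08,-0.277,0,0,0],[1,0.1,0.085,-0.277,0,0,0],[1,0.2,0.091,-0.277,0,0,0],[1,0.3,0.097,-0.277,0,0,0],[1,0.3,0.097,-0.277,0,0,0]]'
cat > u.py <<'E'
from h import *
s=snap("wrist","w4.png");st=manip.get_state()
g=cv2.cvtColor(s["color"],cv2.COLOR_RGB2GRAY).astype(int)
R=np.array(st["ee_rot"]);t=np.array(st["ee_pos"])
tip=proj(s,t+R@[35,0,-7.4]);print("tip",tip.round(1))
for v in (int(tip[1])+8,int(tip[1])+14): print(v,g[v,300:350].tolist())
for v in (int(tip[1])-20,int(tip[1])-30,int(tip[1])-36): print(v,g[v,280:360].tolist())
E
python3 u.py
```

```text
time: 10.7
ee_pos: [518.7, -5.1, 93.1]
ee_rot: [[0.998, 0.057, 0.001], [0.057, -0.998, 0.0], [0.001, -0.0, -1.0]]
force: [0.4, -0.0, -1.2]
grip_width: 0.094
finger_force: 39.3
tip [323.1 190.2]
198 [147, 149, 149, 152, 150, 151, 151, 152, 149, 152, 152, 149, 152, 129, 101, 116, 122, 129, 143, 144, 145, 148, 147, 152, 151, 149, 145, 145, 143, 139, 137, 125, 119, 121, 105, 124, 152, 153, 148, 150, 151, 151, 155, 151, 152, 154, 152, 153, 149, 154]
204 [118, 121, 117, 118, 120, 120, 119, 123, 120, 121, 119, 118, 122, 110, 104, 111, 120, 129, 133, 137, 146, 146, 149, 150, 151, 151, 155, 152, 150, 145, 138, 132, 128, 118, 115, 134, 154, 148, 151, 155, 150, 150, 153, 149, 150, 151, 151, 153, 149, 150]
170 [152, 163, 158, 134, 104, 74, 71, 65, 49, 54, 61, 59, 61, 64, 108, 126, 125, 124, 113, 106, 108, 109, 114, 122, 119, 119, 127, 128, 128, 131, 130, 132, 138, 139, 141, 138, 142, 146, 132, 125, 191, 232, 231, 231, 231, 232, 232, 229, 229, 230, 228, 232, 233, 233, 233, 234, 234, 231, 231, 228, 228, 223, 221, 221, 217, 214, 213, 207, 207, 204, 200, 195, 189, 186, 177, 172, 166, 162, 139, 120]
160 [158, 160, 153, 118, 75, 76, 76, 72, 70, 77, 76, 73, 71, 100, 127, 144, 159, 159, 138, 104, 105, 110, 116, 118, 122, 123, 126, 127, 134, 132, 137, 136, 136, 134, 132, 170, 205, 202, 193, 195, 212, 216, 216, 219, 219, 224, 224, 225, 227, 228, 228, 231, 232, 231, 233, 232, 233, 235, 231, 229, 227, 227, 224, 225, 223, 221, 219, 216, 212, 212, 211, 210, 202, 198, 189, 183, 175, 162, 164, 151]
154 [161, 163, 155, 117, 72, 79, 73, 75, 61, 67, 67, 62, 71, 95, 136, 154, 160, 145, 116, 94, 106, 114, 109, 133, 156, 164, 172, 179, 178, 179, 184, 191, 193, 194, 200, 201, 209, 209, 199, 197, 218, 218, 222, 223, 223, 225, 227, 229, 229, 232, 235, 234, 236, 236, 240, 237, 239, 240, 237, 236, 234, 231, 232, 229, 228, 224, 223, 224, 219, 217, 218, 217, 207, 200, 194, 188, 185, 174, 166, 134]
```

```bash
python3 - <<'E'
import cv2
g=cv2.imread("pics/w4.png",0).astype(int)
for v in (148,154,160,166,172): print(v,g[v,292:304].tolist(),g[v,350:372].tolist())
o=cv2.imread("pics/w4.png")[115:265,224:424];cv2.imwrite("pics/c4.png",cv2.resize(o,None,fx=4,fy=4,interpolation=2))
E
```

```text
148 [65, 111, 154, 164, 163, 151, 117, 103, 116, 120, 132, 147] [215, 212, 208, 205, 203, 191, 179, 175, 175, 146, 111, 125, 122, 180, 224, 223, 221, 223, 225, 189, 93, 128]
154 [71, 95, 135, 153, 159, 144, 115, 94, 106, 113, 108, 133] [218, 216, 206, 200, 194, 187, 185, 173, 165, 133, 109, 124, 119, 176, 222, 217, 219, 224, 187, 107, 105, 137]
160 [71, 99, 127, 143, 159, 159, 138, 103, 105, 110, 115, 118] [210, 210, 201, 198, 189, 182, 174, 162, 163, 151, 121, 123, 180, 227, 222, 221, 222, 228, 192, 105, 110, 164]
166 [64, 79, 118, 129, 127, 128, 117, 105, 107, 111, 115, 120] [204, 168, 155, 190, 186, 178, 170, 162, 150, 133, 122, 119, 178, 225, 220, 220, 225, 190, 122, 101, 118, 178]
172 [61, 73, 113, 125, 124, 124, 117, 107, 105, 109, 114, 113] [203, 195, 186, 182, 178, 168, 162, 159, 138, 121, 120, 177, 225, 220, 219, 222, 227, 192, 113, 100, 132, 186]
```

View pics/c4.png

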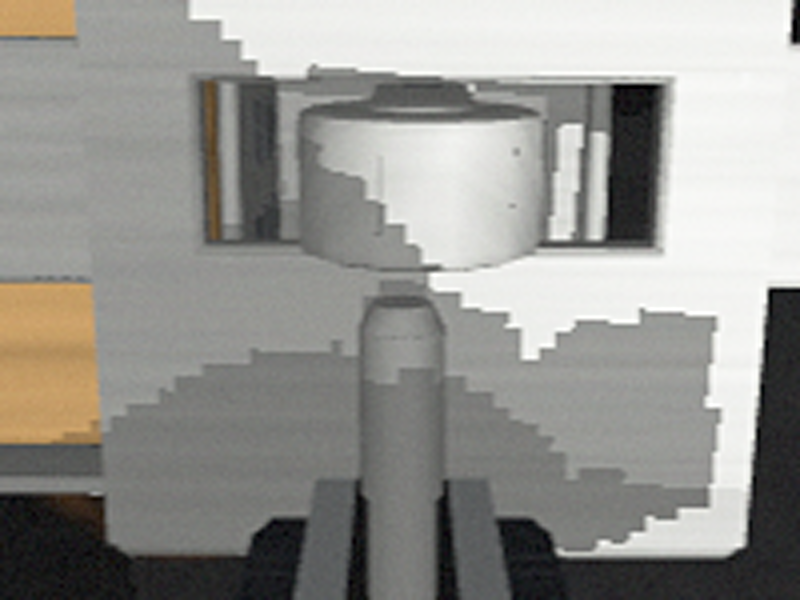

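```bash
python3 -m inch '[[1,0,-0.02,0,0,0,0],[1,0,-0.037,0,0,0,0],[1,0,-0.037,0,0,0,0],[1,0.04,-0.035,0,0,0,0],[1,0.08,-0.032,0,0,0,0],[1,0.12,-0.03,0,0,0,0],[1,0.12,-0.03,0,0,0,0]]'; python3 - <<'E'
from h import *
s=snap("wrist","w5.png")
g=cv2.cvtColor(s["color"],cv2.COLOR_RGB2GRAY).astype(int)
for v in (200,206): print(v,g[v,306:344].tolist())
for v in (162,168,174): print(v,g[v,286:306].tolist(),g[v,346:366].tolist())
print(manip.get_state()["force"])
E
```

```text
time: 11.62
ee_pos: [525.4, -6.9, 92.9]
ee_rot: [[0.998, 0.057, 0.0], [0.057, -0.998, 0.0], [0.0, -0.0, -1.0]]
force: [-0.1, 0.1, -0.9]
grip_width: 0.091
finger_force: 39.3
200 [150, 150, 154, 152, 153, 152, 156, 132, 102, 115, 127, 136, 136, 141, 146, 149, 156, 153, 156, 154, 155, 154, 150, 144, 141, 133, 130, 117, 117, 138, 153, 153, 156, 151, 151, 155, 151, 153]
206 [120, 123, 128, 121, 123, 123, 125, 110, 105, 112, 126, 130, 132, 138, 145, 150, 151, 152, 153, 153, 157, 153, 148, 146, 144, 135, 131, 119, 110, 114, 120, 135, 152, 151, 153, 151, 156, 150]
162 [69, 65, 59, 73, 105, 149, 160, 139, 104, 100, 109, 108, 114, 118, 125, 129, 128, 131, 132, 132] [216, 205, 195, 188, 187, 181, 174, 172, 153, 125, 121, 126, 120, 120, 172, 220, 218, 218, 222, 185]
168 [71, 73, 80, 77, 81, 112, 148, 143, 104, 103, 111, 114, 116, 121, 123, 130, 132, 133, 135, 140] [182, 159, 199, 194, 188, 176, 166, 156, 158, 145, 125, 128, 120, 178, 225, 221, 221, 226, 190, 120]
174 [78, 73, 79, 62, 68, 106, 131, 122, 109, 104, 112, 112, 117, 126, 128, 128, 126, 134, 134, 137] [179, 161, 194, 187, 181, 170, 171, 152, 123, 117, 123, 128, 115, 176, 223, 221, 219, 223, 188, 113]
[-0.03918061  0.86546557 -1.59568726]
```

```bash
python3 -m inch '[[1,0.03,0.002,0,0,0,0],[1,0.06,0.003,0,0,0,0],[1,0.09,0.005,0,0,0,0],[1,0.12,0.007,0,0,0,0],[1,0.12,0.007,0,0,0,0]]'
```

```text
time: 12.3
ee_pos: [532.4, -6.5, 92.9]
ee_rot: [[0.998, 0.057, 0.0], [0.057, -0.998, 0.0], [0.0, -0.0, -1.0]]
force: [-0.3, 0.7, -0.5]
grip_width: 0.096
finger_force: 39.3
```

```bash
python3 -m inch '[[1,0.03,0.002,0,0,0,0],[1,0.06,0.003,0,0,0,0],[1,0.09,0.005,0,0,0,0],[1,0.12,0.007,0,0,0,0],[1,0.15,0.009,0,0,0,0],[1,0.18,0.011,0,0,0,0],[1,0.2,0.012,0,0,0,0],[1,0.2,0.012,0,0,0,0]]'
```

```text
time: 13.3
ee_pos: [544.3, -5.8, 92.9]
ee_rot: [[0.998, 0.057, 0.0], [0.057, -0.998, 0.0], [0.0, -0.0, -1.0]]
force: [-0.2, 0.2, -2.0]
grip_width: 0.094
finger_force: 39.3
```

```bash
python3 -m inch '[[0.7,0,0,0,0,0,0],[0.5,0,0,0,0,0,0],[0.5,0,0,0,0,0,0],[0.5,0,0,0.3,0,0,0],[0.5,0,0,0.8,0,0,0],[0.5,0,0,1.5,0,0,0],[0.8,-0.4,-0.02,1.7,0,-0.5,0],[1,-0.8,-0.045,1.7,0,-1.2,0],[1,-1.0,-0.06,1.5,0,-1.5,0],[1,-1.0,-0.06,1.5,0,-1.5,0],[1,-1.0,-0.06,1.5,0,-1.5,0]]'; python3 - <<'E'
from h import *
s=snap("wrist","w6.png");t=snap("top")
print(proj(s,[540,-6,100]),proj(t,[540,-6,100]))
a=s["color"][100:350,170:470]; a=cv2.resize(a,None,fx=2,fy=2,interpolation=2)
b=cv2.resize(t["color"][185:235,310:370],None,fx=3,fy=3,interpolation=2)
a[:150,:180]=b
cv2.imwrite("pics/c6.png",a[...,::-1])
E
```

```text
time: 14.68
ee_pos: [486.2, -9.3, 184.5]
ee_rot: [[0.964, 0.055, 0.261], [0.058, -0.998, -0.0], [0.26, 0.015, -0.965]]
force: [0.2, 0.3, 0.4]
grip_width: -0.003
finger_force: 0.0
[321.58840744 164.74311078] [338.53746056 206.71086559]
```

View pics/c6.png

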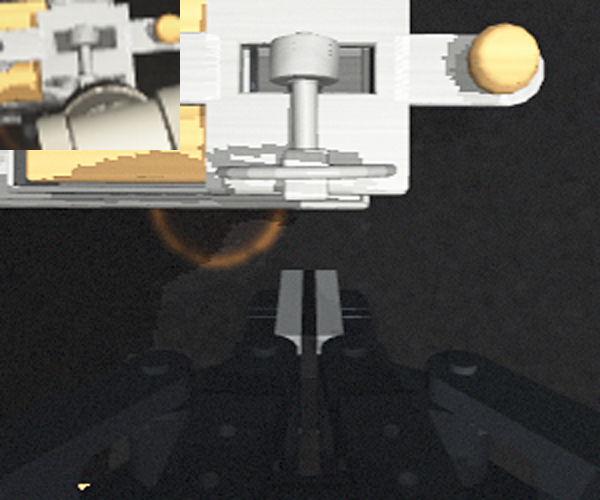

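```bash
python3 -m inch '[[1,0,0,-0.6,0,0,0],[1,0,0.01,-1.2,0,0,0],[1,0,0.01,-1.475,0,0,0],[1,0,0.01,-1.475,0,0,0],[1,0.1,0.015,-1.475,0,0,0],[1,0.16,0.02,-1.475,0,0,0],[1,0.2,0.022,-1.475,0,0,0],[1,0.23,0.024,-1.475,0,0,0],[1,0.26,0.026,-1.475,0,0,0],[1,0.26,0.026,-1.475,0,0,0]]'
```

```text
time: 16.02
ee_pos: [499.9, -7.9, 94.5]
ee_rot: [[0.964, 0.055, 0.259], [0.057, -0.998, -0.0], [0.259, 0.015, -0.966]]
force: [-0.1, 0.4, 0.6]
grip_width: 0.0
finger_force: 0.0
```

```bash
python3 -m inch '[[1,0.03,0.002,0.02,0,0,0],[1,0.06,0.003,0.02,0,0,0],[1,0.09,0.005,0.02,0,0,0],[1,0.12,0.007,0.02,0,0,0],[1,0.15,0.009,0.02,0,0,0],[1,0.18,0.011,0.02,0,0,0],[1,0.18,0.011,0.02,0,0,0]]'
```

```text
time: 16.9
ee_pos: [510.9, -7.2, 95.6]
ee_rot: [[0.964, 0.055, 0.259], [0.057, -0.998, 0.0], [0.259, 0.015, -0.966]]
force: [0.0, -0.5, -0.1]
grip_width: -0.002
finger_force: 0.0
```

```bash
python3 -m inch '[[1,0.03,0.002,0,0,0,0],[1,0.06,0.003,0,0,0,0],[1,0.09,0.005,0,0,0,0],[1,0.12,0.007,0,0,0,0],[1,0.15,0.009,0,0,0,0],[1,0.18,0.011,0,0,0,0],[1,0.18,0.011,0,0,0,0]]'
```

```text
time: 17.77
ee_pos: [521.7, -6.5, 95.6]
ee_rot: [[0.964, 0.055, 0.259], [0.057, -0.998, 0.0], [0.259, 0.015, -0.966]]
force: [0.0, -0.3, -0.1]
grip_width: 0.0
finger_force: 0.0
```

```bash
python3 -m inch '[[1,0.02,0.001,0,0,0,0],[1,0.04,0.002,0,0,0,0],[1,0.06,0.003,0,0,0,0],[1,0.08,0.005,0,0,0,0],[1,0.08,0.005,0,0,0,0]]'; python3 - <<'E'
from h import *
s=snap("wrist","w7.png");st=manip.get_state();t=np.array(st["ee_pos"])
print(st["force"])
g=cv2.cvtColor(s["color"],cv2.COLOR_RGB2GRAY).astype(int)
p=proj(s,[567,-5,100]);print("eye",p,"tip home",proj(s,[605,-2.5,105]),"headback",proj(s,[539,-6,109]),"finger tip",proj(s,t))
print(g[60:230,int(p[0])].tolist())
E
```

```text
time: 18.4
ee_pos: [526.4, -6.2, 95.6]
ee_rot: [[0.964, 0.056, 0.259], [0.057, -0.998, 0.0], [0.259, 0.015, -0.966]]
force: [0.1, 0.7, 0.4]
grip_width: 0.002
finger_force: 0.1
[-0.09382154  0.47949708 -0.01464652]
eye [325.44964272 171.60463318] tip home [324.89905788  90.90865154] headback [324.57096201 230.13531037] finger tip [323.24656447 252.03818304]
[39, 39, 45, 42, 41, 43, 43, 38, 40, 39, 43, 36, 42, 38, 37, 45, 43, 41, 35, 44, 43, 43, 41, 38, 36, 38, 34, 35, 44, 35, 42, 36, 47, 40, 39, 44, 39, 39, 78, 218, 212, 216, 218, 208, 233, 235, 236, 236, 237, 236, 237, 236, 236, 238, 239, 238, 238, 239, 238, 238, 239, 238, 241, 239, 239, 239, 240, 240, 239, 239, 241, 240, 241, 242, 241, 242, 241, 242, 243, 243, 241, 242, 243, 242, 242, 242, 243, 243, 242, 244, 245, 250, 165, 193, 223, 225, 228, 227, 225, 227, 228, 227, 225, 225, 223, 224, 226, 225, 228, 227, 227, 229, 229, 230, 229, 228, 229, 228, 227, 226, 229, 229, 227, 228, 228, 231, 150, 124, 235, 228, 245, 243, 246, 254, 84, 184, 145, 156, 169, 174, 169, 168, 168, 169, 230, 247, 244, 245, 244, 243, 244, 244, 244, 244, 245, 245, 244, 245, 244, 243, 244, 245, 245, 247, 253, 128, 141, 172, 195, 209]
```

```bash
python3 - <<'E'
import cv2
o=cv2.imread("pics/w7.png")[80:280,225:425];cv2.imwrite("pics/c7.png",cv2.resize(o,(600,600),interpolation=2))
E
```

```text
(no output)
```

View pics/c7.png

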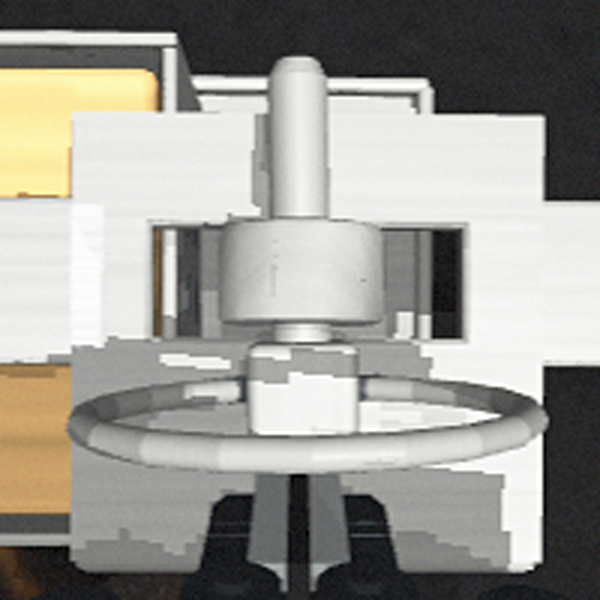

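```bash
python3 -m inch '[[1,0.02,0.001,0,0,0,0],[1,0.04,0.002,0,0,0,0],[1,0.06,0.003,0,0,0,0],[1,0.07,0.004,0,0,0,0],[1,0.07,0.004,0,0,0,0]]'
```

```text
time: 19.08
ee_pos: [529.1, -6.1, 95.0]
ee_rot: [[0.965, 0.056, 0.257], [0.058, -0.998, -0.0], [0.256, 0.015, -0.967]]
force: [-5.6, -0.5, 3.4]
grip_width: 0.002
finger_force: 2.5
```

```bash
python3 -m inch '[[1,-0.2,-0.01,0,0,0,0],[1,-0.5,-0.03,0.1,0,0,0],[1,-0.5,-0.03,0.5,0,0.7,0],[1,-0.5,-0.03,0.92,0,1.5,0],[1,-0.5,-0.03,0.92,0,1.5,0],[1,-0.3,-0.01,0.92,0,1.5,0],[1,-0.1,0,0.92,0,1.5,0],[1,0.0,0,0.92,0,1.5,0],[1,0.08,0,0.92,0,1.5,0],[1,0.15,0.01,0.92,0,1.5,0]]'
```

```text
time: 20.32
ee_pos: [539.1, -5.5, 150.5]
ee_rot: [[0.998, 0.058, -0.001], [0.058, -0.998, -0.0], [-0.001, 0.0, -1.0]]
force: [-1.9, 0.5, 1.7]
grip_width: 0.001
finger_force: 1.0
```

```bash
python3 -m inch '[[1,0.06,0.003,0,0,0,0],[1,0.12,0.007,-0.01,0,0,0],[1,0.19,0.01,-0.02,0,0,0],[1,0.25,0.014,-0.04,0,0,0],[1,0.31,0.017,-0.06,0,0,0],[1,0.37,0.02,-0.08,0,0,0],[1,0.43,0.025,-0.11,0,0,0],[1,0.49,0.028,-0.14,0,0,0],[1,0.54,0.03,-0.17,0,0,0],[1,0.59,0.034,-0.21,0,0,0],[1,0.64,0.037,-0.24,0,0,0],[1,0.69,0.04,-0.27,0,0,0],[1,0.73,0.042,-0.31,0,0,0],[1,0.77,0.044,-0.34,0,0,0],[1,0.8,0.046,-0.37,0,0,0]]'
```

```text
time: 22.2
ee_pos: [587.8, -2.6, 128.6]
ee_rot: [[0.998, 0.057, 0.0], [0.057, -0.998, 0.0], [0.0, -0.0, -1.0]]
force: [-0.2, 0.6, -0.5]
grip_width: 0.002
finger_force: 0.0
```

```bash
python3 -m inch '[[1,0,0,0.4,0,0,0],[1,-0.3,-0.02,1.2,0,0,0],[1,-1.0,-0.06,1.8,0,0,0],[1,-1.0,-0.06,1.8,0,0,0],[1,-1.0,-0.06,1.8,0,0,0]]'; python3 - <<'E'
from h import *
s=snap("wrist","w8.png");t=manip.get_state()
print(t["ee_pos"],t["force"])
g=cv2.cvtColor(s["color"],cv2.COLOR_RGB2GRAY).astype(int)
c,sn=.9984,.0571
def W(a,b,z): # along-axis a from eye centre, lateral b
    return [567+c*a-sn*b,-4.6+sn*a+c*b,z]
for n,a,b,z in (("bow",42,0,100),("eye near",-8,0,114),("eye far",8,0,114),("tip",38,0,102),("ringL",10,30,102),("ringR",10,-30,102),("bow if open",-16,0,158)):
    u,v=proj(s,W(a,b,z));print(n,round(u,1),round(v,1))
u,v=proj(s,W(42,0,100));u=int(round(u));v=int(v)
for k in (u-12,u,u+8): print(k,v-15,g[v-15:v+110,k].tolist())
u,v=proj(s,W(10,0,102));v=int(v);u=int(u);print(v,u-60,g[v,u-60:u+60].tolist())
E
```

```text
time: 22.82
ee_pos: [527.8, -6.7, 236.7]
ee_rot: [[0.998, 0.057, 0.001], [0.057, -0.998, -0.001], [0.001, 0.001, -1.0]]
force: [0.2, -0.6, -0.9]
grip_width: -0.003
finger_force: 0.0
[527.672074    -6.60599964 236.01528109] [-0.92039815  0.44200206 -0.23560487]
bow 323.7 99.9
eye near 323.7 159.1
eye far 323.7 140.5
tip 323.7 104.6
ringL 290.2 137.3
ringR 357.1 137.3
bow if open 323.6 177.9
312 84 [30, 35, 36, 18, 88, 214, 139, 119, 76, 200, 227, 224, 222, 222, 226, 226, 153, 177, 217, 232, 190, 142, 144, 148, 147, 143, 144, 112, 114, 113, 184, 233, 226, 225, 227, 226, 225, 224, 226, 225, 228, 228, 225, 227, 229, 233, 194, 199, 137, 139, 140, 127, 104, 116, 149, 92, 92, 110, 105, 106, 108, 108, 110, 109, 110, 109, 112, 107, 114, 109, 107, 105, 108, 105, 117, 138, 126, 126, 130, 95, 93, 61, 66, 57, 90, 126, 128, 124, 124, 122, 219, 210, 192, 195, 198, 200, 197, 189, 192, 194, 194, 192, 189, 185, 189, 193, 196, 191, 192, 194, 194, 195, 198, 195, 183, 126, 43, 44, 34, 29, 27, 25, 32, 30, 25]
324 84 [40, 38, 32, 29, 83, 202, 234, 194, 134, 229, 225, 224, 228, 136, 126, 191, 227, 208, 164,
[... 1034 characters left out ...]
 191, 195, 202, 202, 200, 197, 194, 204, 204, 207, 208, 181, 185, 21, 29, 29, 29, 34, 29, 30, 28, 30]
137 263 [147, 141, 141, 146, 140, 138, 140, 142, 144, 142, 144, 144, 143, 140, 142, 137, 139, 143, 154, 158, 163, 171, 168, 166, 146, 131, 118, 128, 136, 127, 112, 122, 114, 84, 110, 148, 122, 70, 62, 51, 75, 106, 111, 114, 112, 113, 110, 114, 113, 116, 114, 113, 108, 112, 116, 103, 98, 115, 122, 131, 135, 139, 137, 128, 122, 107, 83, 76, 81, 160, 177, 105, 106, 103, 106, 106, 103, 104, 105, 109, 102, 107, 103, 107, 109, 103, 111, 102, 97, 114, 101, 108, 154, 212, 219, 201, 225, 237, 234, 235, 233, 238, 243, 241, 236, 231, 229, 228, 228, 226, 227, 226, 227, 229, 228, 229, 228, 227, 228, 228]
```

```bash
python3 -c "
from bench import manip
print(manip.job_done())"
```

```text
the job is handed in; nothing more can be done
None
```

I handed the job in at about 23 s. The strap was pushed onto its stop, the pin's head was home in the eye at about 6 N, and the ring had snapped shut in the last wrist image. The mug, shaker and tomato were never approached. The hand-in gave no verdict.

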